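# Reload the bench stapler's magazine

## Task

Load the narrow stick of staples into the open magazine: push the spring follower back with one end of the stick, tuck the other end down behind the nose stop so the stick lies fully down in the channel, and let go. Then slide the cover rail forward over it until its catch clicks and holds it shut. Work gently throughout, because a glued stick snaps and the rail bends if forced, and leave the wide stick and the other things on the bench where they lie.

Things in the scene. Friction and masses are not known exactly. Their poses are not given: they have to be found in the camera images.
- magazine: Staple magazine, fixed to the bench on a grey foot plate 84 x 257 x 12 mm. Its straight channel runs along its y, nose at the +y end; origin on the bench under the centre line, z up. Channel floor 32 mm above the bench; walls 8 mm high over it, 16 mm apart inside, flared at the top (24 mm overall). Catch housing beside it (x -44 to -16, y 19 to 49), top 34 mm above the bench.
- pocket (a point): Nominal point on the channel floor under the middle of a loaded stick (magazine frame y = +10 mm, z = 32 mm; same axes). The channel with its nose stop and follower is clamped on the foot up to 8 mm to either side of nominal along y, differently each time; this shift is not measured and has to be felt.
- nose_stop (a point): Nominal top middle of the nose stop's inner face (y = +60 mm, 10 mm above the channel floor; shifts with the channel): a cross wall 8 mm thick, 23 mm wide, closing the channel's +y end. Nothing stands higher beyond it. Axes as the magazine.
- follower_rest (a point): Nominal middle of the spring follower's flat face at rest (y = -18 mm, 11 mm above the channel floor; shifts with the channel). Dark block 14.5 mm wide, 1 to 21 mm above the floor, face to +y. Its 78 mm gap to the nose stop is shorter than the stick. It gives way to -y by 24 mm at most (3.6 N at rest, 7.2 N at the end), then hits a hard stop: the gap is then 102 mm.
- strip: Narrow stick of glued U-shaped steel staples, legs down: 14 mm wide (x), 100 mm long (y), 20 mm high, about 0.09 kg. Origin: middle of the underside; y along the stick; both ends alike. It lies on a thin steel sheet, 1.7 mm above the bench, in either of two places. It breaks if forced: keep pushes on it under about 18 N.
- wide_strip: Wide stick of staples for another machine, 26 mm wide (x), 100 mm long (y), 13 mm high; does not fit. Origin: middle of the underside. To be left alone.
- rail (a joint): Aluminium cover rail, slides along the magazine's +y. Metres: 0 = open (drawn back behind the follower), 0.105 = shut and held by the catch, 0.1075 = hard stop. Its return spring (1.5 N open, 2 N shut) draws it back open if let go before the catch clicks. The spring roller catch adds 5 to 10 N from 0.091 m and snaps over at 0.098. Its roof passes 2 mm above a stick that is fully down.
- rail_tab (a point): Middle of the rail's black upright thumb tab, 70 mm above the bench: tab 24 mm wide (x), 8 mm thick (y), standing from 56 to 78 mm above the bench on the rail's flat roof (28 mm wide, reaching 38 mm behind (-y) and 68 mm ahead of the tab). At rail = 0 it is at y = -125 mm in the magazine's frame. To shut the rail push the tab's -y face to +y. Axes as the magazine.
- cutters: Red-handled pliers, 46 x 129 x 12 mm, origin under the middle. Leave alone.
- pen: White marker pen with a black cap, 126 mm long, 12 mm thick, origin under the middle. Leave alone.
- steel_tweezers: Steel tweezers, 14 x 126 x 9 mm, origin under the middle. Leave alone.

How it is judged:
On the way, in this order (a step that is already met when the one before it is completed fails the run):
1. the narrow stick lies fully down in the channel between follower and nose stop, held by the spring, let go, the rail still open (x of strip in the frame of pocket between -0.002 and 0.002 m and y of strip in the frame of pocket between -0.011 and 0.011 m and z of strip in the frame of pocket between -0.002 and 0.002 m and angle between the y axis of strip and the y axis of magazine, either way round below 0.03 rad and angle between strip's own z axis and vertical below 0.04 rad and contact force between strip and magazine above 8 N and contact force between the fingers and strip below 0.05 N and value of joint rail below 0.05 m), for 0.2 s.
2. the rail is shut and held by its catch (value of joint rail above 0.1025 m), for 0.2 s.
At the end, for the whole second after the job is handed in: The narrow stick lies in the channel down to 2 mm, within 2 mm of its centre line, level and held between follower and nose stop by the spring; the rail is held shut by its catch (past 102.5 mm); all is released and at rest; the other things are within 20 mm of where they lay (x of strip in the frame of pocket between -0.002 and 0.002 m and y of strip in the frame of pocket between -0.011 and 0.011 m and z of strip in the frame of pocket between -0.002 and 0.002 m and angle between the y axis of strip and the y axis of magazine, either way round below 0.03 rad and angle between strip's own z axis and vertical below 0.04 rad and contact force between strip and magazine above 8 N and contact force between the fingers and strip below 0.05 N and value of joint rail above 0.1025 m and velocity of joint rail below 0.01 m/s and linear speed of strip below 0.02 m/s and distance of each of wide_strip, cutters, pen, steel_tweezers from where it was at the start of the episode below 0.02 m); the robot touches nothing.
It fails at once if the stick is pressed against the magazine with more than 26 N in all (the spring's own 14 N, at both ends of a loaded stick, included) (contact force between strip and magazine above 26 N).
It fails at once if the rail is pushed with more than 25 N (contact force between the fingers and rail above 25 N).
It fails at once if the wide stick or another thing on the bench is moved by more than 20 mm (distance of any of wide_strip, cutters, pen, steel_tweezers from where it was at the start of the episode above 0.02 m).
It also fails if it takes over 72 s, if anything falls off the work surface, if the arm or the gripper's body presses on something with over 40 N, if the wrist force passes 120 N, or if a joint passes its speed limit or range.

## Robot

A 6-joint arm with a two-finger parallel gripper is mounted at the origin on a cart in front of the work surface, level with it; the furniture and walls round the work are solid. World frame = base frame: x ahead of the robot, y to its left, z up, the work surface at z = 0. Lengths are in m, angles in rad, forces in N, time in s.
With the tool pointing down it reaches from about 0.275 to 0.875 m from the base axis. Payload 12.5 kg.
Tool frame: the origin (TCP) lies at the very end of the fingers, on their centre line; the grasp point (between the pads) lies 19 mm behind it; z points along the fingers, y is the line along which they close (so a half turn about z gives the same grasp; the last joint's range is limited). The gripper opens to 85 mm and grips with 20 to 120 N. Pads are 22 mm wide; open, the fingers measure 114 mm over their backs; the gripper's body (76 mm by 85 mm) begins 54 mm behind the grasp point. The pads swing forward as they close: fully open they stand 13 mm farther back than shut.
Start: joints at [1.219, 0.351, 1.652, -0, 1.139, -0.085], TCP at [0.145, 0.531, 0.231] pointing down, gripper open.
Joint ranges: [-2.75, 2.75], [-0.79, 2.1], [0.01, 2.65], [-1.57, 4.71], [0.07, 3.14], [-2.87, 2.87]. Speed limits (rad/s): [2.22, 2.22, 2.79, 3.14, 3.14, 3.14].

## Interface

Orientations are given as a 3x3 rotation matrix whose columns are the frame's x, y, z axes.
In Python, from bench import manip gives the robot as it stands. Calls block until the motion is done:
- manip.move_ptp(position, orientation): joint-space move of the TCP to a pose.
- manip.move_l(position, attitude=None, max_speed=0.15): straight line of the TCP; attitude=None keeps the orientation; max_speed is the mean speed in m/s.
- manip.move_j(angles): joint-space move.
- manip.set_gripper(opening, effort=None): opening from 0.0 (shut) to 1.0 (fully open); effort is the grip in N (None keeps the last); returns when the fingers have stopped.
- manip.dwell(seconds).
- manip.inverse_kinematics(position, orientation): joint angles nearest the present ones, or None.
- manip.grab_frame(name): name is "scene" or "top"; returns (picture, depth): 420x560x3 uint8, red, green, blue; 420x560 float32, m along the optical axis (not along the pixel's ray), 0 where there is no reading.
- manip.get_calibration(name): a dict with "camera_matrix" (3x3 intrinsics, pixels), "R" (3x3) and "t" (3): a world point X has camera coordinates R X + t. Camera axes: x right, y down, z forward; pixel columns grow to the right and rows downward; lengths in m; the calibration is good to about 2 mm. A picture is of the moment at which its call begins. get_calibration takes no time and is no camera call.
A pose or a line that the arm cannot do raises manip.Unreachable and nothing moves.
- manip.sign_off(): hands the job in; it is judged then, once.
Trained networks look in the newest picture that a camera, given by its name, has taken for a name from the list of things; names that differ only in an ending like _2 or _b are one class to them, and where a whole thing is asked for, a point or a joint stands for the part that bears it (a point fixed in the world has none). Each returns a list of dicts, best first, with "confidence" (0 to 1); they miss things now and then, are a little off and sometimes report something else, mostly with a low value. They report only what shows in the picture. A call takes as long as a camera call.
- manip.look_for(camera, name): "at" ([x, y, z] in m, in world coordinates, good to about 4 mm: the middle of the surface that is visible of it).
Readings, each from a call of its own:
- manip.current_time(): time.
- manip.current_qpos(): joint angles.
- manip.current_joint_vel(): joint speeds.
- manip.current_joint_torque(): joint torques, N m.
- manip.current_ee_pos(): TCP position.
- manip.current_tcp_rot(): TCP orientation.
- manip.current_force(): force on the tool from outside, world axes, zero at the start.
- manip.current_ft_torque(): the same for the moment, N m.
- manip.current_grip_width(): opening from 0.0 (shut) to 1.0 (fully open).
- manip.current_grip_force(): force on a finger pad.
Only numpy, scipy, OpenCV 4.12 (cv2) and the standard library are available. Lean on these libraries where they do the work, as an engineer would, in place of code of your own. Each camera call takes 0.05 s, during which the arm holds its last target. There are 200 camera calls.

## Working session

There is one attempt and no reset: what is moved stays moved. The work goes in short steps, each a Python script; the robot and the scene stay as the last script left them, time stands still between calls to the robot, and variables do not carry over. Pictures are saved under pics/ and viewed, at most 10 in all, crops included, and the job is handed in when it is done.

```bash
ls; mkdir -p pics; python3 - <<'E'
from bench import manip as m
import cv2,numpy as np
for c in("top","scene"):
    p,d=m.grab_frame(c); np.savez(f"pics/{c}0.npz",p=p,d=d); cv2.imwrite(f"pics/{c}0.png",p[:,:,::-1])
    k=m.get_calibration(c); print(c,np.round(k["camera_matrix"],1).tolist(),np.round(k["R"],3).tolist(),np.round(k["t"],3).tolist())
    for n in("strip","wide_strip","magazine","rail","rail_tab","nose_stop","follower_rest","cutters","pen","steel_tweezers"):
        print(n,[(np.round(r["at"],3).tolist(),round(r["confidence"],2)) for r in m.look_for(c,n)[:3]])
print(m.current_time(),m.current_force())
E
```

```text
pics
top [[395.7, 0.0, 284.1], [0.0, 395.7, 212.1], [0.0, 0.0, 1.0]] [[-0.009, -1.0, -0.009], [-0.982, 0.01, -0.186], [0.186, 0.007, -0.983]] [0.26, 0.582, 0.803]
strip [([0.459, 0.421, 0.02], 0.54)]
wide_strip [([0.469, 0.347, 0.012], 0.76), ([0.707, 0.091, 0.013], 0.17)]
magazine [([0.551, 0.122, 0.011], 0.88)]
rail [([0.551, 0.062, 0.054], 0.7)]
rail_tab [([0.554, 0.068, 0.057], 0.62), ([0.552, 0.125, 0.009], 0.51)]
nose_stop [([0.552, 0.132, 0.012], 0.66)]
follower_rest [([0.551, 0.123, 0.011], 0.62)]
cutters [([0.709, 0.093, 0.011], 0.7)]
pen [([0.651, 0.236, 0.015], 0.79)]
steel_tweezers [([0.562, 0.407, 0.007], 0.64)]
scene [[514.2, 0.0, 282.9], [0.0, 514.2, 210.0], [0.0, 0.0, 1.0]] [[0.742, -0.67, 0.019], [-0.365, -0.427, -0.827], [0.562, 0.607, -0.561]] [-0.239, 0.388, 0.525]
strip [([0.455, 0.423, 0.013], 0.76)]
wide_strip [([0.471, 0.344, 0.017], 0.7), ([0.542, 0.089, 0.025], 0.57)]
magazine [([0.544, 0.091, 0.025], 0.7)]
rail [([0.54, 0.092, 0.025], 0.74), ([0.547, 0.05, 0.055], 0.55)]
rail_tab [([0.541, 0.051, 0.054], 0.88)]
nose_stop [([0.539, 0.092, 0.024], 0.85)]
follower_rest [([0.543, 0.089, 0.022], 0.72)]
cutters [([0.701, 0.095, 0.008], 0.86)]
pen [([0.646, 0.234, 0.009], 0.53)]
steel_tweezers [([0.566, 0.406, 0.004], 0.5)]
1.1 [ 0.31787391  0.10142994 -0.23515884]
```

View pics/top0.png

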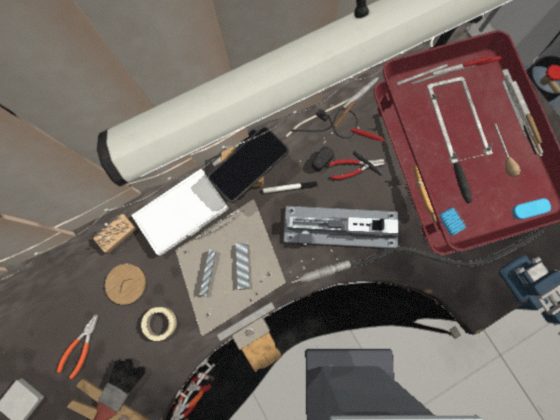

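View pics/scene0.png

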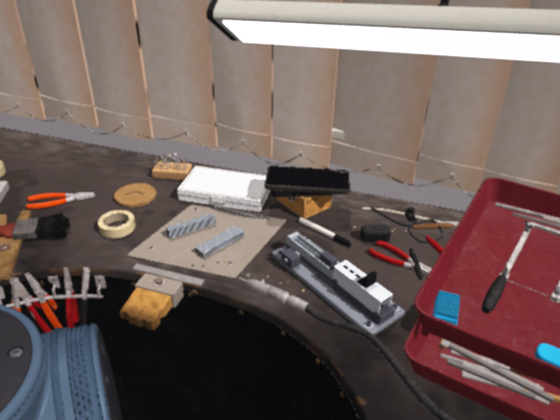

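The top picture shows the narrow stick at (206,273), the wide one at (242,266) and the magazine at (340,227) with its nose to the left (+y world) and the rail's tab near (383,225). Next I'll measure these accurately from the depth.

```bash
cat > h.py <<'E'
import numpy as np,cv2
from bench import manip as m
def cloud(c,d):
    k=m.get_calibration(c);K=k["camera_matrix"]
    v,u=np.mgrid[:d.shape[0],:d.shape[1]]
    P=np.stack([(u-K[0,2])/K[0,0]*d,(v-K[1,2])/K[1,1]*d,d],-1)
    return (P-k["t"])@np.array(k["R"])
E
python3 - <<'E'
from h import *
big=[]
for c in("top","scene"):
    z=np.load(f"pics/{c}0.npz");W=cloud(c,z["d"]);p=z["p"]
    def sel(cx,cy,r,zl,zh): return (np.hypot(W[...,0]-cx,W[...,1]-cy)<r)&(W[...,2]>zl)&(W[...,2]<zh)&(z["d"]>0)
    def rect(n,M,med=False):
        q=W[M]; 
        if len(q)<5: print(c,n,len(q));return
        r=cv2.minAreaRect(q[:,:2].astype(np.float32)*1000); print(c,n,len(q),"c",np.round(r[0],1),"sz",np.round(r[1],1),"ang",round(r[2],1),"z",np.round(np.percentile(q[:,2],[5,50,95])*1000,1))
    M=sel(.457,.422,.06,-.02,.04)
    rect("strip",sel(.457,.422,.058,.010,.03)); rect("wide",sel(.47,.346,.06,.007,.025))
    rect("sheet",sel(.52,.42,.01,-.01,.02))
    rect("foot",sel(.551,.1,.16,.007,.017)); rect("roof",sel(.551,.08,.15,.045,.059)); rect("tab",sel(.551,.08,.15,.068,.09)); rect("chan",sel(.551,.1,.16,.036,.043))
    rect("floor",sel(.551,.17,.03,.026,.036));
E
python3 - <<'E'
import cv2,numpy as np
p=cv2.imread("pics/top0.png")
a=cv2.resize(p[198:254,276:404],None,fx=6,fy=6,interpolation=cv2.INTER_CUBIC)
cv2.imwrite("pics/c1.png",a)
E
```

```text
top strip 328 c [458.7 424.4] sz [14.1 99.7] ang 79.6 z [13.5 20.6 23.4]
top wide 534 c [472.  363.4] sz [99.9 56.1] ang 4.1 z [11.2 14.  16.5]
top sheet 58 c [519.8 420.1] sz [19.  17.2] ang 25.2 z [-1.2  0.5  3.8]
top foot 3222 c [584.8 111.1] sz [248.4 307.1] ang 12.5 z [ 8.5 11.6 15.5]
top roof 806 c [602.6  34.4] sz [225.8 148.1] ang 78.1 z [45.7 55.  57.8]
top tab 102 c [549.8  -6.4] sz [118.   23.6] ang 86.4 z [70.6 77.2 87.7]
top chan 279 c [549.5  93.9] sz [140.8 283.5] ang 17.5 z [37.1 40.3 42.6]
top floor 128 c [558.5 181.9] sz [30. 48.] ang 33.2 z [29.  32.2 34.8]
scene strip 396 c [456.5 424.7] sz [ 18.8 100.6] ang 79.2 z [11.  18.9 21.5]
scene wide 530 c [471.1 349.7] sz [102.9  32.2] ang 3.3 z [ 8.4 12.8 14.9]
scene sheet 39 c [521.4 419.4] sz [16.3 16.5] ang 57.0 z [-1.5  0.3  2.1]
scene foot 3530 c [584.5 107.8] sz [251.  316.8] ang 12.8 z [ 7.7 10.7 16.2]
scene roof 1078 c [549.5  44.9] sz [229.1  40.2] ang 80.3 z [46.6 53.9 56.3]
scene tab 101 c [547.3  -4.3] sz [114.2  24.3] ang 86.7 z [68.8 74.5 77.7]
scene chan 468 c [553.7  92.4] sz [305.2  38.3] ang 83.5 z [36.4 39.3 42.4]
scene floor 167 c [557.2 171.7] sz [34.4 56.6] ang 12.0 z [26.8 30.7 34.8]
```

View pics/c1.png

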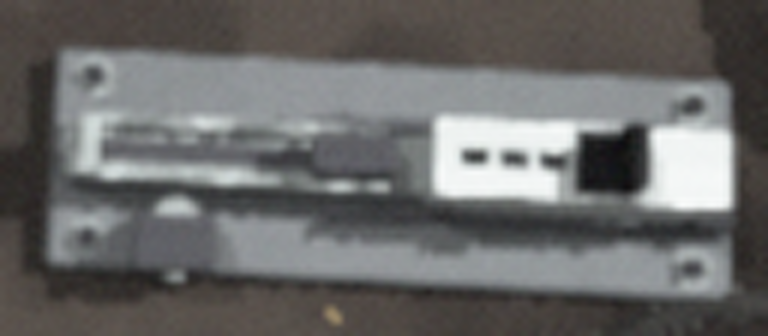

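The crop shows the nose stop at far left (90,148), the follower at (355,155), the roof spanning columns 433–733 and the tab at (612,160). The yaw is about 2.7° in the image. Next I'll rectify at known heights to get the exact centre line and yaw.

```bash
cat >> h.py <<'E'
def rectify(c,p,o,yaw,z,xs,ys):
    """grey image sampled on magazine-frame grid (rows=y, cols=x) at height z; o=(x,y) world of mag origin"""
    k=m.get_calibration(c);K=np.array(k["camera_matrix"]);R=np.array(k["R"])
    X,Y=np.meshgrid(xs,ys);cc,s=np.cos(yaw),np.sin(yaw)
    P=np.stack([o[0]+cc*X-s*Y,o[1]+s*X+cc*Y,0*X+z],-1)@R.T+k["t"]
    uv=P@K.T;uv=(uv[...,:2]/uv[...,2:]).astype(np.float32)
    return cv2.remap(cv2.cvtColor(p,cv2.COLOR_RGB2GRAY),uv[...,0],uv[...,1],cv2.INTER_CUBIC).astype(float)
def peaks(xs,prof,n=4):
    from scipy.signal import find_peaks
    g=np.gradient(cv2.GaussianBlur(prof.reshape(1,-1),(0,0),2).ravel()); i,_=find_peaks(abs(g)); i=i[np.argsort(-abs(g[i]))[:n]]
    return [(round(xs[j]*1e3,1),round(g[j],1)) for j in sorted(i)]
E
cat > fit.py <<'E'
from h import *
o=(.551,.1)
for c in("top","scene"):
    p=np.load(f"pics/{c}0.npz")["p"]
    for nm,z,yr,xr in(("foot",.012,(-.10,.10),(-.06,.06)),("roof",.056,(-.13,-.05),(-.03,.03)),("tabtop",.078,(-.12,-.1),(-.03,.03)),("wall",.040,(-.0,.05),(-.03,.03))):
        xs=np.arange(*xr,.0005);ys=np.arange(*yr,.0005)
        f=lambda w:(np.diff(cv2.GaussianBlur(rectify(c,p,o,w,z,xs,ys).mean(0).reshape(1,-1),(0,0),2).ravel())**2).sum()
        ws=np.radians(np.arange(-8,4,.1));w=ws[np.argmax([f(w) for w in ws])]
        print(c,nm,"yaw",round(np.degrees(w),2),peaks(xs,rectify(c,p,o,w,z,xs,ys).mean(0),5))
    w=np.radians(-3.2)
    for nm,z,xr in(("y foot",.012,(-.035,.035)),("y roof",.056,(-.01,.01)),("y nose top",.042,(-.008,.008))):
        xs=np.arange(*xr,.0005);ys=np.arange(-.2,.2,.0005)
        print(c,nm,peaks(ys,rectify(c,p,o,w,z,xs,ys).mean(1),9))
E
python3 fit.py; python3 -c "
from bench import manip as m;import numpy as np;print(np.round(m.current_tcp_rot(),3).tolist())"
```

```text
top foot yaw -3.7 [(np.float64(-35.0), np.float64(9.5)), (np.float64(-14.0), np.float64(-4.5)), (np.float64(-1.5), np.float64(12.4)), (np.float64(3.5), np.float64(-4.1)), (np.float64(48.0), np.float64(-7.2))]
top roof yaw -2.9 [(np.float64(-22.0), np.float64(-4.0)), (np.float64(-9.0), np.float64(7.9)), (np.float64(-3.5), np.float64(-1.3)), (np.float64(20.0), np.float64(-2.5)), (np.float64(25.5), np.float64(-1.3))]
top tabtop yaw 1.6 [(np.float64(-10.5), np.float64(0.4)), (np.float64(0.0), np.float64(-0.3)), (np.float64(5.0), np.float64(-0.6)), (np.float64(18.5), np.float64(0.5)), (np.float64(27.5), np.float64(-0.4))]
top wall yaw -3.6 [(np.float64(-24.5), np.float64(-4.6)), (np.float64(-17.5), np.float64(-3.6)), (np.float64(-6.0), np.float64(12.0)), (np.float64(-1.5), np.float64(-4.0)), (np.float64(12.0), np.float64(2.5))]
top y foot [(np.float64(-101.0), np.float64(12.9)), (np.float64(-69.5), np.float64(-6.7)), (np.float64(-42.5), np.float64(5.3)), (np.float64(-35.5), np.float64(1.8)), (np.float64(11.5), np.float64(-5.7)), (np.float64(137.0), np.float64(1.7)), (np.float64(155.5), np
[... 2115 characters left out ...]
loat64(-115.0), np.float64(-5.6)), (np.float64(-91.0), np.float64(18.2)), (np.float64(-54.5), np.float64(-16.5)), (np.float64(-34.0), np.float64(11.3)), (np.float64(-27.0), np.float64(5.4)), (np.float64(17.0), np.float64(-14.8)), (np.float64(131.0), np.float64(-8.3))]
scene y nose top [(np.float64(-123.0), np.float64(8.5)), (np.float64(-113.5), np.float64(-3.9)), (np.float64(-109.0), np.float64(-3.8)), (np.float64(-83.0), np.float64(7.7)), (np.float64(-17.5), np.float64(3.9)), (np.float64(27.0), np.float64(-5.1)), (np.float64(128.5), np.float64(4.0)), (np.float64(145.0), np.float64(-10.2)), (np.float64(173.0), np.float64(5.4))]
[[-0.965, 0.264, -0.0], [0.264, 0.965, -0.0], [0.0, -0.0, -1.0]]
```

```bash
cat >> h.py <<'E'
YAW=np.radians(-3.65)
def rot(a): return np.array([[np.cos(a),-np.sin(a)],[np.sin(a),np.cos(a)]])
O=np.array([.551,.1])+rot(YAW)@np.array([.0055,.074])
def mag(x,y,z): return np.r_[O+rot(YAW)@np.array([x,y]),z]
def tomag(p): return np.r_[rot(YAW).T@(np.array(p)[:2]-O),p[2]]
def fmag():
    f=np.mean([m.current_force() for _ in range(5)],0); return np.r_[rot(YAW).T@f[:2],f[2]]
def down(ydir):
    y=np.r_[ydir,0]/np.linalg.norm(ydir);z=np.array([0,0,-1.]);return np.stack([np.cross(y,z),y,z],1)
RM=down(rot(YAW)@np.array([1.,0]))
E
python3 - <<'E'
from h import *
a=np.radians(169.5);R=down([np.sin(a),-np.cos(a)]);print(np.round(R,2).tolist())
m.set_gripper(.5,40)
c=np.array([.4577,.4245])
m.move_ptp([*c,.08],R);m.move_l([*c,.0112],max_speed=.08)
print("f",fmag()); m.set_gripper(0,40);print("w",m.current_grip_width()*85,m.current_grip_force(),fmag())
m.move_l([*c,.13],max_speed=.12)
print("w",m.current_grip_width()*85,fmag())
for RR in(RM,RM@np.diag([-1,-1,1])): print(m.inverse_kinematics(mag(0,.055,.12),RR))
print(m.current_time())
E
```

```text
[[-0.98, 0.18, 0.0], [0.18, 0.98, 0.0], [0.0, 0.0, -1.0]]
f [ 0.17160163 -0.43326974  0.07729654]
w 12.795108676950294 41.136234998703 [-0.62426799 -1.89826749  6.21553344]
w 12.4401250742455 [ 0.30954336  0.49571373 -0.70687244]
[ 3.07917008e-01  5.83923410e-01  1.58559010e+00 -4.44089210e-16
  9.72079147e-01  3.71621526e-01]
[ 3.07917008e-01  5.83923410e-01  1.58559010e+00 -4.44089210e-16
  9.72079147e-01 -2.76997113e+00]
5.4667
```

```bash
python3 - <<'E'
from h import *
m.move_ptp(mag(0,.055,.14),RM); m.move_l(mag(0,.055,.0735),max_speed=.1)
print(tomag(m.current_ee_pos()),fmag(),m.current_time())
o=O;w=YAW
for c in("top","scene"):
    p,d=m.grab_frame(c);np.savez(f"pics/{c}1.npz",p=p,d=d)
    k=m.get_calibration(c);q=np.array(k["R"])@mag(0,.03,.05)+k["t"];u=(np.array(k["camera_matrix"])@(q/q[2]))[:2].astype(int);print(c,u)
    s=(45,60);a=p[u[1]-s[0]:u[1]+s[0],u[0]-s[1]:u[0]+s[1],::-1]
    cv2.imwrite(f"pics/{c}1.png",cv2.resize(a,None,fx=6,fy=6,interpolation=cv2.INTER_CUBIC))
E
```

```text
[0.0003317  0.05522073 0.07402262] [-0.07631643 -0.61943211 -0.46057481] 7.3
top [307 222]
scene [306 240]
```

View pics/top1.png

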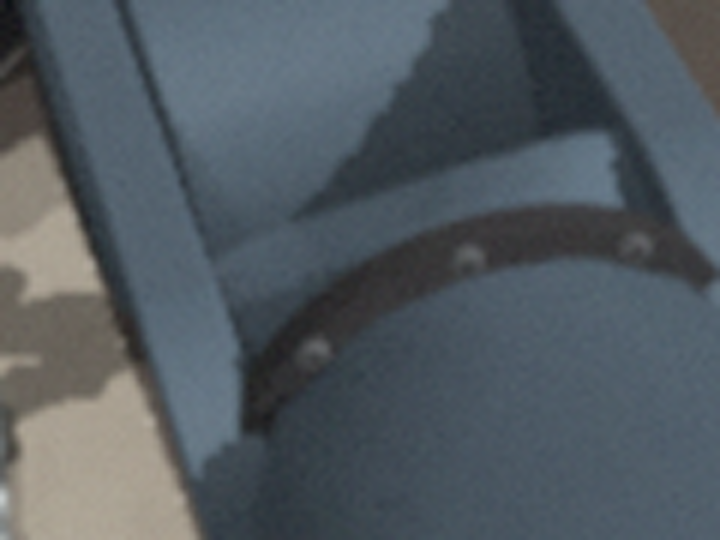

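View pics/scene1.png

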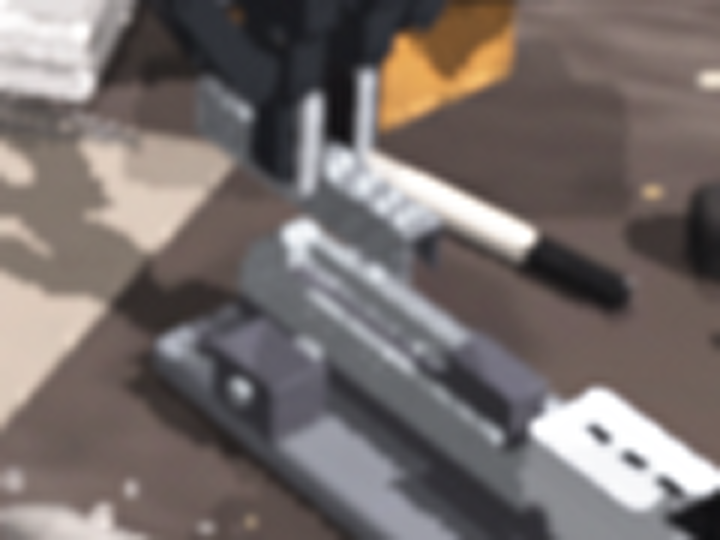

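The scene crop shows the stick held level in line above the channel (stick end at (420,240), nose stop (300,230), follower (505,385)); the arm hides the top view. Next I'll compare the stick's lateral position in the scene camera with the TCP.

```bash
python3 - <<'E'
from h import *
p=np.load("pics/scene1.npz")["p"]
xs=np.arange(-.025,.025,.0005)
for nm,z,yr in(("strip",.0835,(.012,.035)),("roof",.056,(-.1,-.06)),("foll",.053,(-.028,-.018)),("wall",.040,(.0,.04))):
    ys=np.arange(*yr,.0005); print(nm,peaks(xs,rectify("scene",p,O,YAW,z,xs,ys).mean(0),6))
ys=np.arange(-.06,.1,.0005);xs=np.arange(-.004,.004,.0005)
print("y strip",peaks(ys,rectify("scene",p,O,YAW,.0835,xs,ys).mean(1),6));print("y nose",peaks(ys,rectify("scene",p,O,YAW,.042,xs,ys).mean(1),6));print("y foll",peaks(ys,rectify("scene",p,O,YAW,.053,xs,ys).mean(1),6))
ims=[]
for z in(.0835,.056,.053,.042,.040):
    xs=np.arange(-.025,.025,.0005);ys=np.arange(.08,-.12,-.0005); im=rectify("scene",p,O,YAW,z,xs,ys).clip(0,255).astype(np.uint8); im[:, [36,50,64]]=255; im[::20,:4]=255; im[160]=255; ims.append(im)
cv2.imwrite("pics/r1.png",cv2.resize(np.hstack(ims),None,fx=1.45,fy=1.45))
E
```

```text
strip [(np.float64(-23.5), np.float64(-2.3)), (np.float64(-8.0), np.float64(9.5)), (np.float64(-1.5), np.float64(-0.2)), (np.float64(5.5), np.float64(4.1)), (np.float64(16.5), np.float64(-13.5)), (np.float64(23.5), np.float64(0.3))]
roof [(np.float64(-23.0), np.float64(0.2)), (np.float64(-16.5), np.float64(13.5)), (np.float64(-3.5), np.float64(-10.6)), (np.float64(1.0), np.float64(11.9)), (np.float64(14.5), np.float64(-17.9)), (np.float64(20.0), np.float64(0.4))]
foll [(np.float64(-20.5), np.float64(-7.9)), (np.float64(-13.0), np.float64(-1.6)), (np.float64(-8.0), np.float64(4.3)), (np.float64(-2.5), np.float64(2.0)), (np.float64(6.0), np.float64(-3.6)), (np.float64(18.5), np.float64(1.0))]
wall [(np.float64(-13.5), np.float64(7.9)), (np.float64(-8.5), np.float64(-8.0)), (np.float64(-4.5), np.float64(2.5)), (np.float64(0.0), np.float64(-2.9)), (np.float64(6.0), np.float64(7.9)), (np.float64(14.5), np.float64(-9.3))]
y strip [(np.float64(2.5), np.float64(10.6)), (np.float64(23.0), np.float64(-5.3)), (np.float64(28.5), np.float64(5.6)), (np.float64(40.5), np.float64(5.3)), (np.float64(47.0), np.float64(-6.5)), (np.float64(62.5), np.float64(-7.5))]
y nose [(np.float64(-45.0), np.float64(-17.1)), (np.float64(-7.0), np.float64(3.4)), (np.float64(-2.5), np.float64(2.4)), (np.float64(3.5), np.float64(-2.5)), (np.float64(57.5), np.float64(5.9)), (np.float64(70.0), np.float64(-9.7))]
y foll [(np.float64(-53.0), np.float64(-9.2)), (np.float64(-15.0), np.float64(5.7)), (np.float64(29.0), np.float64(-4.4)), (np.float64(51.5), np.float64(3.7)), (np.float64(60.5), np.float64(-8.2)), (np.float64(94.5), np.float64(6.2))]
```

View pics/r1.png

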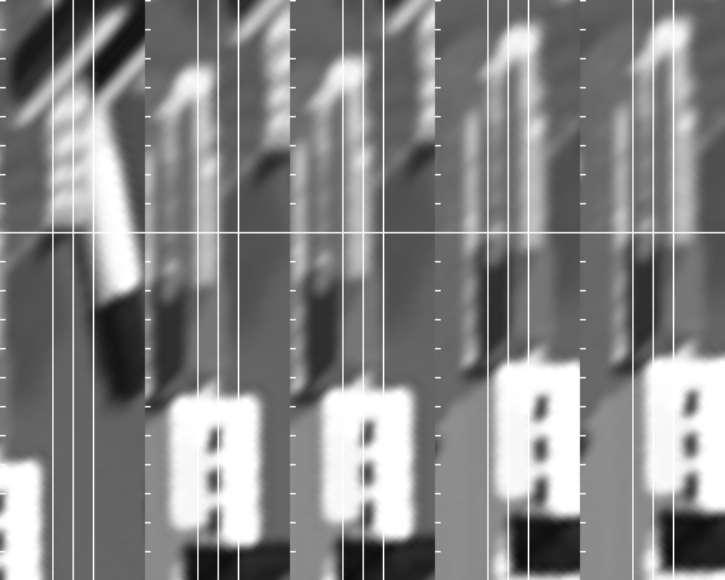

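Scene bias says the channel's centre line lies about 1–2 mm to +x of my estimate. I'll take +1.2 mm, lower the stick to just above the nose stop, and feel for the follower.

```bash
python3 - <<'E'
from h import *
X=.0012
m.move_l(mag(X,.055,.0535),max_speed=.06);m.dwell(.3)
f0=fmag();print(tomag(m.current_ee_pos()),f0)
y=.055
while y>.016:
    y-=.001; m.move_l(mag(X,y,.0535),max_speed=.03); f=fmag()-f0
    if abs(f[1])>1.0 or abs(f[2])>3: print(round(y*1e3,1),np.round(f,2))
    if f[1]>2.5 or abs(f[2])>4: break
m.dwell(.3);print(tomag(m.current_ee_pos()),fmag()-f0,m.current_time())
E
```

```text
[0.00119959 0.05500399 0.0535504 ] [-0.17794761  0.33568891 -0.96240375]
38.0 [ 0.06 -1.34  0.12]
36.0 [0.5 3.5 0. ]
[0.00122682 0.03615513 0.0535332 ] [-0.48271042  3.17816708  0.40397453] 13.2333
```

```bash
python3 - <<'E'
from h import *
X=.0012;f0=np.array([-.178,.336,-.96]);log=[]
for y in [*np.arange(.033,.0155,-.003),.015,.014,.0136,.0132]:
    m.move_l(mag(X,y,.0535),max_speed=.03); f=fmag()-f0; log.append((round(y*1e3,1),*np.round(f,2).tolist()))
    if f[1]>10 or abs(f[0])>6 or abs(f[2])>6: break
m.dwell(.3);print(*log,sep="\n");print(tomag(m.current_ee_pos()),fmag()-f0,m.current_time())
p,d=m.grab_frame("scene");np.savez("pics/scene2.npz",p=p,d=d);cv2.imwrite("pics/scene2.png",cv2.resize(p[195:285,246:366,::-1],None,fx=6,fy=6,interpolation=cv2.INTER_CUBIC))
E
```

```text
(np.float64(33.0), -0.4, 2.96, 0.39)
(np.float64(30.0), 0.35, 2.97, 0.25)
(np.float64(27.0), -0.49, 4.64, 1.3)
(np.float64(24.0), -0.17, 5.44, 0.53)
(np.float64(21.0), -0.07, 5.0, 0.71)
(np.float64(18.0), 0.01, 4.88, 0.32)
(15.0, -0.43, 6.24, 1.04)
(14.0, 0.54, 6.95, 0.92)
(13.6, 0.12, 7.03, 1.2)
(13.2, -0.94, 6.81, 1.39)
[0.00126959 0.01373449 0.05361735] [-1.04017981  6.52716213  1.38040464] 16.0333
```

View pics/scene2.png

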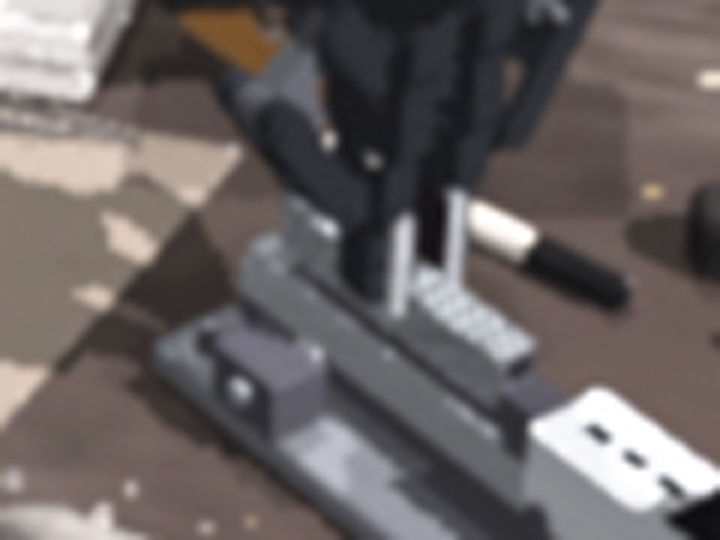

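The follower at (530,395) has been pushed back, and the stick lies over the channel with its rear end (215,220) just behind the nose. Descending with feel.

```bash
python3 - <<'E'
from h import *
X=.0012;Y=.0128;f0=np.array([-.178,.336,-.96]);log=[];z=.0535
m.move_l(mag(X,Y,z),max_speed=.02)
while z>.0408:
    z-=.0007; m.move_l(mag(X,Y,z),max_speed=.03); f=fmag()-f0
    log.append((round(z*1e3,1),round(X*1e3,2),*np.round(f,1).tolist()))
    if abs(f[0])>1.5: X+=np.clip(f[0]*.00012,-.0004,.0004)
    if f[2]>5.5 or abs(f[0])>7 or f[1]>11 or f[1]<1: break
m.dwell(.2);print(*log,sep="\n");print(tomag(m.current_ee_pos()),fmag()-f0,m.current_time())
E
```

```text
(52.8, 1.2, -1.4, 5.2, 2.1)
(52.1, 1.2, -0.5, 7.0, 4.0)
(51.4, 1.2, 0.3, 6.5, 3.8)
(50.7, 1.2, 0.5, 6.9, 4.9)
(50.0, 1.2, 0.1, 6.5, 4.7)
(49.3, 1.2, -0.5, 7.2, 4.4)
(48.6, 1.2, 0.5, 6.2, 4.1)
(47.9, 1.2, -0.8, 6.8, 5.2)
(47.2, 1.2, 1.0, 7.0, 5.3)
(46.5, 1.2, -0.3, 6.8, 3.4)
(45.8, 1.2, -0.4, 7.8, 5.4)
(45.1, 1.2, 0.1, 7.1, 4.4)
(44.4, 1.2, -0.2, 6.9, 3.9)
(43.7, 1.2, 0.5, 7.4, 5.6)
[0.00167277 0.01344796 0.04427903] [0.14314487 6.99768187 3.79269939] 20.0333
```

Descent is clean, with fz around 4–5 N of follower friction. It only stopped on my tight threshold, so I'll continue to the floor.

```bash
python3 - <<'E'
from h import *
X=.0012;Y=.0128;f0=np.array([-.178,.336,-.96]);log=[];z=.0437
while z>.0400:
    z-=.0005; m.move_l(mag(X,Y,z),max_speed=.03); f=fmag()-f0
    log.append((round(z*1e3,1),round(X*1e3,2),*np.round(f,1).tolist(),round(m.current_ee_pos()[2]*1e3,2)))
    if f[2]>8 or abs(f[0])>6 or f[1]>11 or f[1]<1: break
m.dwell(.2);print(*log,sep="\n");print(tomag(m.current_ee_pos()),fmag()-f0,m.current_time())
E
```

```text
(43.2, 1.2, -0.2, 6.4, 4.1, np.float64(43.75))
(42.7, 1.2, 0.8, 7.0, 4.5, np.float64(43.25))
(42.2, 1.2, 0.9, 7.1, 4.9, np.float64(42.79))
(41.7, 1.2, -0.4, 5.9, 5.3, np.float64(42.3))
(41.2, 1.2, -1.9, 5.5, 9.0, np.float64(42.08))
[0.00168888 0.01332717 0.0420919 ] [-2.33493406  5.34373169  7.92688974] 21.4833
```

```bash
python3 - <<'E'
from h import *
m.set_gripper(.38,40);m.dwell(.3)
print(fmag(),tomag(m.current_ee_pos()))
x,y,_=tomag(m.current_ee_pos())
m.move_l(mag(.0012,.0132,.13),max_speed=.1);m.dwell(.1)
m.move_ptp(mag(0,-.19,.14),RM)
print(m.current_time())
for c in("scene","top"):
    p,d=m.grab_frame(c);np.savez(f"pics/{c}3.npz",p=p,d=d)
    r=(195,285,246,366) if c=="scene" else (190,260,276,404)
    cv2.imwrite(f"pics/{c}3.png",cv2.resize(p[r[0]:r[1],r[2]:r[3],::-1],None,fx=6,fy=6,interpolation=cv2.INTER_CUBIC))
    W=cloud(c,d);q=(W[...,:2]-O)@rot(YAW)
    for yr in((-.03,-.01),(0,.02),(.03,.055)):
        M=(abs(q[...,0])<.006)&(q[...,1]>yr[0])&(q[...,1]<yr[1]);print(c,yr,M.sum(),np.median(W[M][:,2]))
E
```

```text
[-0.12537494 -0.67278243  0.46538051] [0.00120675 0.0127306  0.04116014]
24.075
scene (-0.03, -0.01) 61 0.0503205378800134
scene (0, 0.02) 50 0.050607689991093045
scene (0.03, 0.055) 57 0.050534119611447395
top (-0.03, -0.01) 62 0.05087067490073278
top (0, 0.02) 60 0.051562285623138304
top (0.03, 0.055) 75 0.051047090086083075
```

View pics/scene3.png

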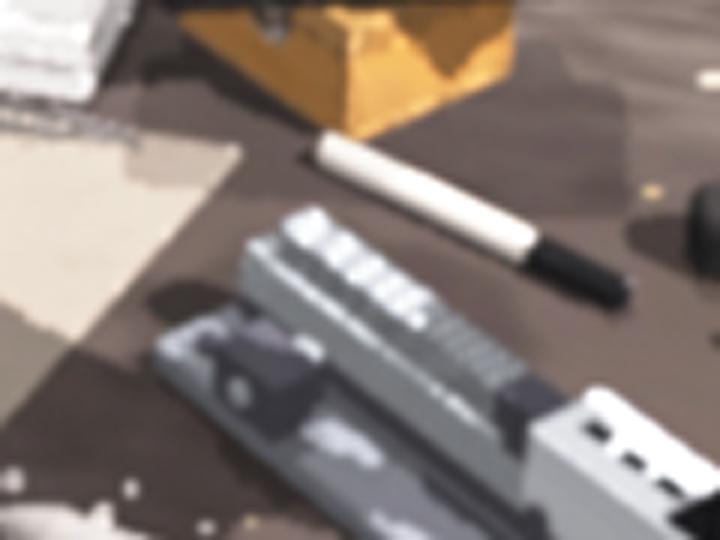

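The stick lies level in the channel with its top at about 51 mm, held between nose (310,215) and follower (530,400), so the fit is good. Now the rail.

```bash
python3 - <<'E'
from h import *
X=.0012
m.set_gripper(0,40)
m.move_l(mag(X,-.16,.10),max_speed=.15);m.move_l(mag(X,-.16,.064),max_speed=.06);m.dwell(.3)
f0=fmag();print(f0);y=-.16;yc=None;log=[]
while y<-.128:
    y+=.001;m.move_l(mag(X,y,.064),max_speed=.03);f=fmag()-f0
    if f[1]<-1.0:
        m.dwell(.1);f=fmag()-f0
        if f[1]<-.9: yc=y;break
    if abs(f[2])>4: break
print("contact",y,f,m.current_time())
if yc:
    while y<yc+.085:
        y+=.005;m.move_l(mag(X,y,.064),max_speed=.05);f=fmag()-f0;log.append((round((y-yc)*1e3,1),*np.round(f,1).tolist()))
        if f[1]<-8 or abs(f[2])>5: break
    print(*log,sep="\n")
print(tomag(m.current_ee_pos()),m.current_time())
E
```

```text
[ 0.1742611  -0.72940856  0.774439  ]
contact -0.12899999999999998 [-0.71680645 -1.37221724 -0.71114358] 33.9667
(5.0, -0.7, -0.2, -1.0)
(10.0, -0.2, -0.4, -0.7)
(15.0, -0.5, -0.4, -0.5)
(20.0, -0.8, -1.1, -0.7)
(25.0, -0.5, -1.2, -1.7)
(30.0, 0.1, -0.6, -0.2)
(35.0, 0.1, -0.9, -0.1)
(40.0, -0.1, -1.3, 0.6)
(45.0, -0.3, -1.0, 0.9)
(50.0, -0.6, -1.3, 0.1)
(55.0, 0.2, -0.9, 0.3)
(60.0, -1.3, -0.5, -0.5)
(65.0, -0.7, -1.6, 0.6)
(70.0, -0.3, -1.2, 0.2)
(75.0, -0.1, -1.2, 0.2)
(80.0, -0.1, -1.7, 0.6)
(85.0, -1.2, 1.3, -1.1)
[ 0.00122268 -0.0436183   0.06396666] 38.2167
```

```bash
python3 - <<'E'
from h import *
p,d=m.grab_frame("scene");np.savez("pics/scene4.npz",p=p,d=d)
cv2.imwrite("pics/scene4.png",cv2.resize(p[185:335,240:420,::-1],None,fx=4,fy=4,interpolation=cv2.INTER_CUBIC))
E
```

```text
(no output)
```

View pics/scene4.png

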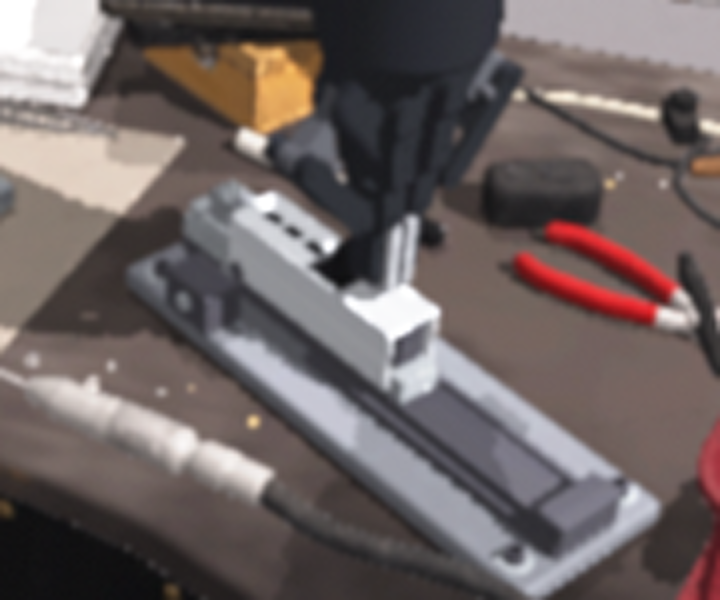

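The rail has travelled along with the fingers (tab behind (340,265), roof front near the nose stop at (265,200)). I'll push on in fine steps.

```bash
python3 - <<'E'
from h import *
X=.0012;f0=np.array([.17,-.73,.77]);y=-.044;log=[]
while y<-.015:
    y+=.0007;m.move_l(mag(X,y,.064),max_speed=.03);f=fmag()-f0;log.append((round(y*1e3,1),*np.round(f,1).tolist(),round(tomag(m.current_ee_pos())[1]*1e3,1)))
    if f[1]<-15: break
    if len(log)>14 and min(l[2] for l in log)<-6 and f[1]>-1.5 and log[-2][2]>-1.5: break
print(*log,sep="\n");print(m.current_time())
E
```

```text
(-43.3, -0.3, 0.4, -1.0, np.float64(-43.2))
(-42.6, 0.7, -3.0, -1.0, np.float64(-42.9))
(-41.9, -0.3, -4.7, -0.1, np.float64(-42.2))
(-41.2, -0.6, -3.2, 0.5, np.float64(-41.4))
(-40.5, -1.0, -4.5, -0.2, np.float64(-40.6))
(-39.8, -0.4, -3.2, -0.3, np.float64(-39.7))
(-39.1, 0.3, -3.1, -0.3, np.float64(-39.0))
(-38.4, -0.1, -2.7, -0.1, np.float64(-38.2))
(-37.7, -0.0, -1.5, -0.4, np.float64(-37.6))
(-37.0, 0.7, -2.4, -0.2, np.float64(-36.9))
(-36.3, 0.6, -1.1, -0.3, np.float64(-36.1))
(-35.6, -1.0, -1.0, -1.4, np.float64(-35.5))
(-34.9, 0.2, -1.5, -1.1, np.float64(-34.8))
(-34.2, -0.2, -1.0, -0.2, np.float64(-34.2))
(-33.5, 0.8, -1.5, -0.8, np.float64(-33.4))
(-32.8, 0.4, -2.2, -1.6, np.float64(-32.8))
(-32.1, 0.2, -6.7, -0.2, np.float64(-32.6))
(-31.4, -0.3, -10.5, 2.1, np.float64(-32.5))
(-30.7, 0.7, -14.9, 2.6, np.float64(-32.4))
(-30.0, 0.1, -18.8, 3.6, np.float64(-32.2))
43.2667
```

Hard stop felt exactly where expected (-140.1 + 107.5 mm). Backing off to check that the catch holds.

```bash
python3 - <<'E'
from h import *
m.move_l(mag(.0012,-.038,.064),max_speed=.03);m.move_l(mag(.0012,-.05,.066),max_speed=.06)
m.move_l(mag(.0012,-.055,.14),max_speed=.12)
m.move_ptp(mag(0,-.19,.22),RM);m.dwell(.5)
p,d=m.grab_frame("scene");np.savez("pics/scene5.npz",p=p,d=d)
cv2.imwrite("pics/scene5.png",cv2.resize(p[185:335,240:420,::-1],None,fx=4,fy=4,interpolation=cv2.INTER_CUBIC))
print(m.current_time(),fmag())
ys=np.arange(-.2,.12,.0005);xs=np.arange(-.01,.01,.0005)
for i in(0,5):
    q=np.load(f"pics/scene{i}.npz")["p"];print(peaks(ys,rectify("scene",q,O,YAW,.056,xs,ys).mean(1),9))
E
```

```text
46.025 [0.00381894 0.37087705 0.39317579]
[(np.float64(-165.0), np.float64(17.5)), (np.float64(-128.5), np.float64(-20.6)), (np.float64(-108.0), np.float64(15.7)), (np.float64(-95.0), np.float64(5.0)), (np.float64(-89.5), np.float64(-5.1)), (np.float64(-81.5), np.float64(4.7)), (np.float64(-75.5), np.float64(-4.9)), (np.float64(-66.5), np.float64(5.0)), (np.float64(-57.0), np.float64(-15.0))]
[(np.float64(-188.0), np.float64(-5.8)), (np.float64(-180.5), np.float64(4.4)), (np.float64(-62.0), np.float64(14.1)), (np.float64(-23.0), np.float64(-23.9)), (np.float64(-1.5), np.float64(14.8)), (np.float64(8.0), np.float64(3.3)), (np.float64(48.0), np.float64(-6.0)), (np.float64(59.5), np.float64(-8.7)), (np.float64(91.0), np.float64(4.8))]
```

View pics/scene5.png

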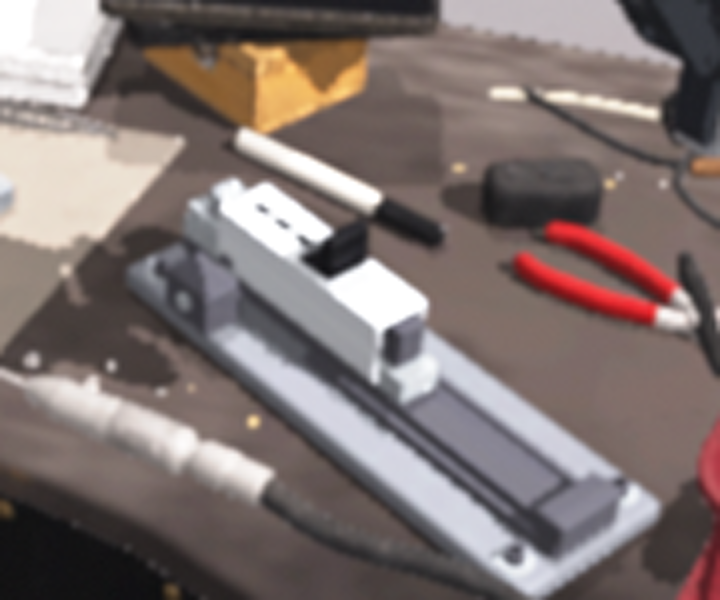

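The rail stays shut after release, having moved about 105 mm, with the tab at (340,245) and the other things undisturbed.

```bash
python3 -c "
from bench import manip as m
print(m.sign_off())"
```

```text
the job is handed in; nothing more can be done
None
```

The narrow stick lies level in the channel between follower and nose stop, the rail is shut and stayed shut (about 105 mm) after release, and the job is handed in at about 46 s; no verdict was returned.

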